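Clear the fat ink jar jammed in the slim-jar lane of a gravity rack

ROBOT

A 6-joint arm with a two-finger parallel gripper is mounted at the origin on the work surface. World frame = base frame: x ahead of the robot, y to its left, z up, the work surface at z = 0. Lengths are in mm, angles in rad, forces in N, time in s.
With the tool pointing down it reaches from about 350 to 925 mm from the base axis. Payload 6.4 kg.
Tool frame: the origin (TCP) lies between the finger pads; the fingertips stand 22 mm ahead of it and the grasp point (between the pads) lies 3 mm ahead of it; z points along the fingers, y is the line along which they close (so a half turn about z gives the same grasp; the last joint's range is limited). The gripper opens to 85 mm and grips with 20 to 120 N. Pads are 22 mm wide; open, the fingers measure 114 mm over their backs; the gripper's body (76 mm by 85 mm) begins 54 mm behind the grasp point. The pads swing forward as they close: fully open they stand 13 mm farther back than shut.
Start: joints at [-1.509, 0.245, 1.558, -0, 1.339, -0.174], TCP at [151.858, -632.023, 253.29] pointing down, gripper open.
Joint ranges: [-3.13, 3.13], [-1.02, 2.26], [0.13, 2.54], [-0.95, 4.09], [0.21, 2.88], [-2.74, 2.74]. Speed limits (rad/s): [2.57, 2.57, 3.14, 3.14, 3.14, 3.14].

INTERFACE

Orientations are given as a unit quaternion [x, y, z, w].
In Python, from workcell import env, camera, camera_info, finish_job gives the robot as it stands.
- The arm moves only by the shell command python3 -m crank 'ROWS'. ROWS is JSON, a list that holds one entry, the list of rows, each a list of 5 numbers: the closure, from -1 (fully open) to 1 (shut), then the shift along the tool's x, y, z in mm, then the turn about the tool's z in degrees. A call has 1 to 12 rows; each row is the pose to reach, as a shift and turn from the pose commanded when the call began, along the tool's axes at that moment; what a row does not reach only later rows make up. A row lasts 1/12 s, in which the tool goes at most 41.7 mm and 7.16 degrees, less where a joint would pass 70% of its speed; a pose out of reach is approached as far as the arm can. A call with a gripper value outside its range is refused whole. The fingers move at their own pace and stop on an object; the grip force is fixed at half the most. Time passes only in rows, so rows that repeat a pose let the fingers close. It gives the time, the measured TCP pose, the force, the opening and the grip force at its end, in the units of the state.
- env.observe(): the state, without advancing time (a new reading comes with each control period).
- camera(name): name is "side" or "top"; returns the picture (480x640x3 uint8, red, green, blue); there is no depth.
- camera_info(name): a dict with "mtx" (3x3 intrinsics, pixels), "k1" (the pictures are not rectified: a ray, as slopes to the right and down, at radius r is drawn at 1 + k1 r^2 times it, then the intrinsics apply), "world_to_cam" (4x4, takes a point from world to camera coordinates). Camera axes: x right, y down, z forward; pixel columns grow to the right and rows downward; lengths in mm; the calibration is good to about 2 mm. A picture is of the moment at which its call begins. camera_info takes no time and is no camera call.
- finish_job(): hands the job in; it is judged then, once.
The state is a dict: "time": time; "joints": joint angles; "joint_velocities": joint speeds; "joint_efforts": joint torques, N m; "ee_pos": TCP position; "orientation": TCP orientation; "ft_force": force on the tool from outside, world axes, zero at the start; "torque": the same for the moment, N m; "opening": finger opening in mm; "grasp_force": force on a finger pad.
Only numpy, scipy, OpenCV 4.12 (cv2) and the standard library are available. Lean on these libraries where they do the work, as an engineer would, in place of code of your own. Each camera call takes 0.05 s, during which the arm holds its last target. There are 200 camera calls.

TASK

A fat ink jar was loaded into the slim jars' lower lane by mistake and is pinched under the spring keeper, so the slim jars behind it cannot roll down. Reach in under the upper tier, draw the fat jar back up the lane until it is free of the keeper (do not force the keeper up), and lift it out so that all four slim jars roll down to the front stop. Lay it squarely in the upper lane behind the fat jar that is already there, let go only once it is lying in the lane rather than dropping it, and leave everything else on the desk where it is.

Things in the scene. Friction and masses are not known exactly. Their poses are not given: they have to be found in the camera images.
- lower_lane: Lower lane of a fixed grey steel jar rack: trough 64 mm wide inside, 275 mm long, sloping 13 deg down to its front stop, at the robot's left. Origin: floor surface at the inner face of the stop (22 mm high), mid-width. x up the slope, y across it (away from the robot), z square to the floor. Flanges 3 mm thick, 10 mm high; beside them only 8 mm posts at y +-40 mm, x 30, 165, 255 mm
- upper_lane: Upper lane, for fat jars: parallel to the lower, 100 mm further back and 136 mm higher; same width, flanges, origin and axes (at its own stop, 26 mm high); 185 mm long, open above. It overhangs the lower lane from just behind the pinched jar: a hand pointing straight down strikes it, one leaning 35 to 40 deg over the stop end (fingers pointing up the lane and down) clears it
- keeper (a joint): Angle of the spring keeper, a U of 6 mm steel wire, 38 mm wide, mid-lane over the lower lane. 0: at rest, its crossbar's centre at lane x 70, z 38 mm (slim jars pass under, fat ones do not). Grows as the bar swings up about a rod across the lane at x 30, z 38 mm. Spring pushes the bar down, 4 N at 0, 8 N at 0.4. About 0.25 to 0.38 on the pinched jar; bent past 0.45
- keeper_bar (a point): centre of the keeper's crossbar
- fat_jar_mid (a point): Centre of the misplaced fat jar: brown glass, black cap, plain cylinder 54 mm diameter, 60 mm long (along its y), about 0.22 kg. It lies across the lower lane, pinched between keeper crossbar and floor, slim jars leaning on it from behind. Can be held by its flat ends, above the flanges. Once its centre is past lane x 98 mm it is free of the keeper
- mate_jar_mid (a point): centre of the fat jar of the same size (54 x 60 mm) already lying at the upper lane's front stop
- slim1_mid (a point): centre of slim blue ink jar 1 of 4 (1 is nearest the front), 30 mm in diameter, 60 mm long, lying across the lower lane behind the fat jar, length along its own y; free to roll
- slim2_mid (a point): centre of slim blue ink jar 2 of 4 (1 is nearest the front), 30 mm in diameter, 60 mm long, lying across the lower lane behind the fat jar, length along its own y; free to roll
- slim3_mid (a point): centre of slim blue ink jar 3 of 4 (1 is nearest the front), 30 mm in diameter, 60 mm long, lying across the lower lane behind the fat jar, length along its own y; free to roll
- slim4_mid (a point): centre of slim blue ink jar 4 of 4 (1 is nearest the front), 30 mm in diameter, 60 mm long, lying across the lower lane behind the fat jar, length along its own y; free to roll
- inkstone: black carved inkstone, 130 x 85 x 22 mm; origin at the centre of its underside; not part of the job
- ink_stick: black ink stick lying flat, 85 x 24 x 11 mm; origin at the centre of its underside; not part of the job
- seal: green stone seal standing on end beside the rack, on the robot's side, 26 x 26 x 74 mm; origin at the centre of its underside; not part of the job
- paste_pot: round blue porcelain seal-paste pot beside the rack, on the far side, 56 mm across, 31 mm high; origin at the centre of its underside; not part of the job
- paperweight: dark steel bar paperweight, 200 x 28 x 14 mm; origin at the centre of its underside; not part of the job
- water_cup: small white porcelain cup, 66 mm across, 50 mm high; origin at the centre of its underside; not part of the job
- scroll: rolled paper scroll with teal end knobs, lying on the desk, 366 mm long, 36 mm thick; origin at the centre of its underside; not part of the job
- fat_jar: the misplaced fat jar as a body; origin 27 mm from its axis on its side (at the start its underside), mid-length
Mind the look-alikes: they are no part of the job. What is shaped like the fat_jar but orange or purple is not meant.

How it is judged (in metres and radians):
On the way:
1. the fat jar is lifted out of the lower lane, over the keeper (z of fat_jar_mid in the frame of lower_lane above 0.075 m and value of joint keeper below 0.08 rad), for 0.1 s.
At the end, for the whole second after the job is handed in: Fat jar at rest on the upper lane floor, square (0.12 rad, 6 mm sideways), centre 71-91 mm up it; the other fat jar still on the floor at its stop (9 mm); slim jars on the lower floor in a row from the stop, centres 15, 45, 75, 105 mm up the lane (-6/+8 mm); keeper down (under 0.08 rad) (x of fat_jar_mid in the frame of upper_lane between 0.071 and 0.091 m and y of fat_jar_mid in the frame of upper_lane between -0.006 and 0.006 m and z of fat_jar_mid in the frame of upper_lane between 0.021 and 0.033 m and angle between the y axis of fat_jar_mid and the y axis of upper_lane, either way round below 0.12 rad and x of mate_jar_mid in the frame of upper_lane below 0.036 m and z of mate_jar_mid in the frame of upper_lane between 0.021 and 0.033 m and value of joint keeper below 0.08 rad and x of slim1_mid in the frame of lower_lane between 0.009 and 0.023 m and z of slim1_mid in the frame of lower_lane between 0.01 and 0.02 m and x of slim2_mid in the frame of lower_lane between 0.039 and 0.053 m and z of slim2_mid in the frame of lower_lane between 0.01 and 0.02 m and x of slim3_mid in the frame of lower_lane between 0.069 and 0.083 m and z of slim3_mid in the frame of lower_lane between 0.01 and 0.02 m and x of slim4_mid in the frame of lower_lane between 0.099 and 0.113 m and z of slim4_mid in the frame of lower_lane between 0.01 and 0.02 m and linear speed of fat_jar below 0.03 m/s); the robot touches nothing.
It fails at once if the keeper is forced up past 0.45 rad and bent (value of joint keeper above 0.45 rad).
It fails at once if the fat jar is dropped or thrown: moving faster than 0.55 m/s while not held (linear speed of fat_jar above 0.55 m/s and contact force between fat_jar and the fingers below 0.05 N).
It fails at once if a bystander on the desk is moved by more than 25 mm (distance of any of inkstone, ink_stick, seal, paste_pot, paperweight, water_cup, scroll from where it was at the start of the episode above 0.025 m).
It also fails if it takes over 42 s, if anything falls off the work surface, if the arm or the gripper's body presses on something with over 40 N, if the wrist force passes 120 N, or if a joint passes its speed limit or range.

## Working session

There is one attempt and no reset: what is moved stays moved. The work goes in short steps, Python scripts to look and compute and a shell command to move; the robot and the scene stay as the last step left them, time stands still between calls to the robot, and variables do not carry over. Pictures are saved under pics/ and viewed, at most 10 in all, crops included, and the job is handed in when it is done.

```bash
ls; mkdir -p pics
python3 - <<'E'
from workcell import env,camera,camera_info
import cv2
for n in ("side","top"):
    cv2.imwrite(f"pics/{n}0.png",camera(n)[:,:,::-1]); i=camera_info(n); print(n,i)
s=env.observe();print(s)
E
```

```text
pics
side {'mtx': array([[537.27176183,   0.        , 326.77766239],
       [  0.        , 537.27176183, 234.09524822],
       [  0.        ,   0.        ,   1.        ]]), 'k1': 0.01382502815763745, 'world_to_cam': array([[-9.63307910e-01, -2.67678502e-01, -1.96491784e-02,
         5.33126713e+02],
       [-1.90481913e-01,  7.33398916e-01, -6.52566219e-01,
         2.12392512e+02],
       [ 1.89088634e-01, -6.24879387e-01, -7.57476890e-01,
         1.40221263e+03],
       [ 0.00000000e+00,  0.00000000e+00,  0.00000000e+00,
         1.00000000e+00]])}
top {'mtx': array([[500.72833043,   0.        , 323.56213733],
       [  0.        , 500.72833043, 241.16315751],
       [  0.        ,   0.        ,   1.        ]]), 'k1': -0.0018964584472788639, 'world_to_cam': array([[-2.29726828e-02, -9.99725643e-01,  4.57098531e-03,
         1.62512736e+01],
       [-9.74053338e-01,  2.13525923e-02, -2.25309033e-01,
         5.81363115e+02],
       [ 2.25149616e-01, -9.62833645e-03, -9.74276627e-01,
         1.21243299e+03],
       [ 0.00000000e+00,  0.00000000e+00,  0.00000000e+00,
         1.00000000e+00]])}
{'time': 0.1, 'joints': array([-1.50912752e+00,  2.45749735e-01,  1.55892627e+00,  2.16143988e-05,
        1.33871131e+00, -1.74085727e-01]), 'joint_velocities': array([-0.00330519, -0.00088204, -0.00150092,  0.00042957,  0.0008778 ,
        0.00012764]), 'joint_efforts': array([-4.69143142e-04, -4.30671930e+01, -3.27129757e+01, -1.74234829e-04,
        2.80985034e-03,  8.78479540e-06]), 'ee_pos': array([ 151.81449433, -631.5300552 ,  252.26860437]), 'orientation': array([ 9.93060410e-01,  1.17601945e-01,  6.09095729e-05, -8.95321838e-04]), 'ft_force': array([ 0.78664342,  0.11713518, -0.35233072]), 'torque': array([0.00736917, 0.00151377, 0.03899481]), 'grasp_force': 0.0, 'opening': 84.83302267049277}
```

View pics/side0.png

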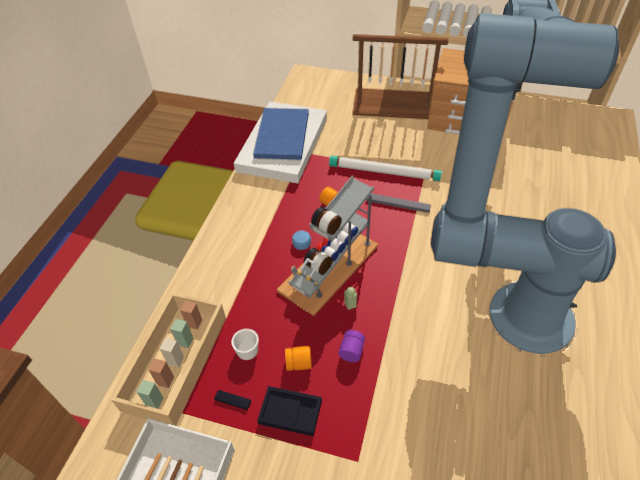

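View pics/top0.png

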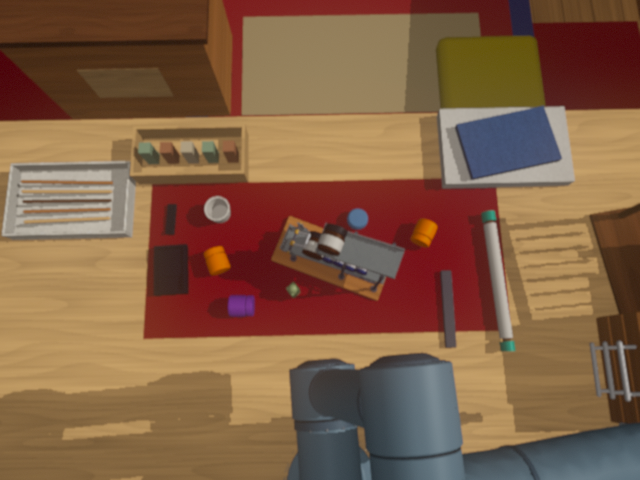

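The side view shows the rack around (325,250), with the stop end at about (300,275) and the upper lane rising to (355,190). In the top view the rack spans (285,240) to (400,265). I'll zoom in on both.

Run:
```python
import cv2,numpy as np
a=cv2.imread("pics/side0.png")[165:325,265:395]; b=cv2.imread("pics/top0.png")[200:310,260:415]
a=cv2.resize(a,None,fx=3.6,fy=3.6,interpolation=cv2.INTER_CUBIC)
cv2.imwrite("pics/a.png",a)
cv2.imwrite("pics/b.png",cv2.resize(b,None,fx=5,fy=5,interpolation=cv2.INTER_CUBIC))
```

```text
(no output)
```

View pics/a.png

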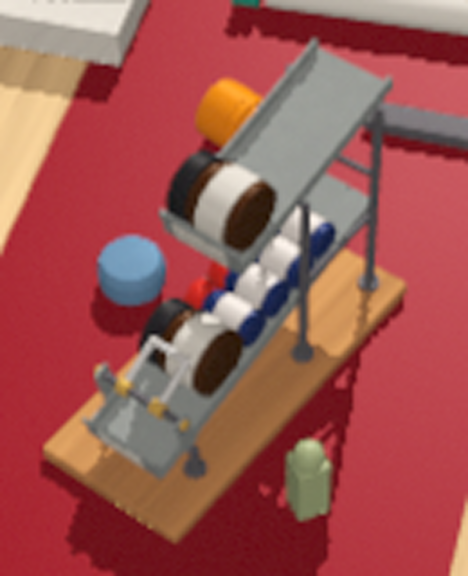

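View pics/b.png

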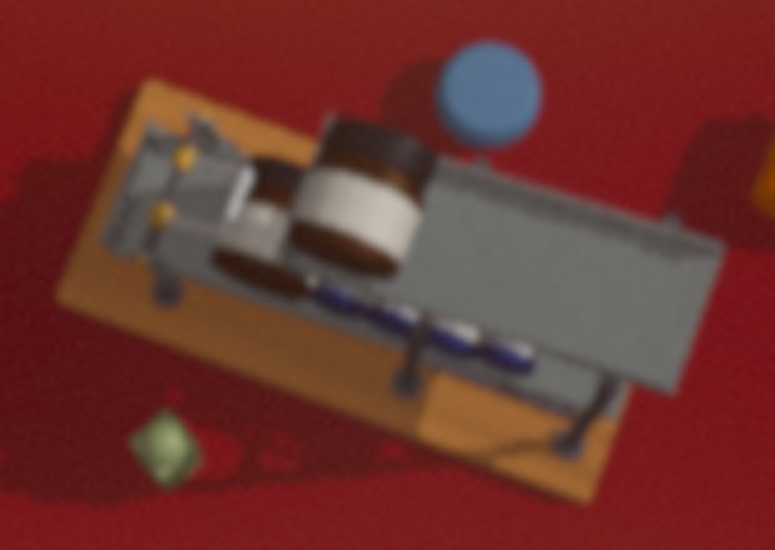

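The side crop shows the pinched fat jar's near end at (217,362) and the mate jar's at (250,217). The upper lane's far corners are at (315,42) and (390,80), and the crossbar runs from (150,340) to (197,364). In the top crop the upper lane's far corners are at (723,243) and (675,392). Next I'll fit the rack pose to these and overlay the model.

```bash
cat > h.py <<'E'
import numpy as np,cv2
from workcell import camera_info
from scipy.optimize import least_squares
I={n:camera_info(n) for n in("side","top")}
def proj(n,p):
    i=I[n];T=i["world_to_cam"];c=np.atleast_2d(p)@T[:3,:3].T+T[:3,3]
    u=c[:,:2]/c[:,2:];u=u*(1+i["k1"]*(u**2).sum(1,keepdims=True))
    return u*i["mtx"][0,0]+i["mtx"][:2,2]
s13,c13=np.sin(np.radians(13)),np.cos(np.radians(13))
def axes(yaw):
    h=np.array([np.cos(yaw),np.sin(yaw),0]);z=np.array([0,0,1.])
    return np.array([c13*h+s13*z,np.cross(z,h),c13*z-s13*h]).T,h  # columns
def W(q,lane,p):
    R,h=axes(q[3]);o=q[:3]+(0 if lane=="L" else q[4]*h+[0,0,q[5]])
    return o+R@np.asarray(p,float)
E
cat > fit.py <<'E'
from h import *
# cam, lane, lane point, crop px ; fat jar x = q[6]
P=[("side","U",(185,35,10),(315,42)),("side","U",(185,-35,10),(390,80)),("top","U",(185,35,10),(723,243)),("top","U",(185,-35,10),(675,392)),
("side","U",(27,-30,27),(250,217)),("top","U",(27,-30,27),(345,248)),("side","L","f",(217,362)),("top","L","f",(262,275)),
("top","L",(275,-35,0),(612,415)),("side","L",(-3,-35,0),(165,477)),("side","L",(-3,35,0),(88,428)),("top","L",(-3,-35,0),(105,248))]
off={"side":(265,165,3.6),"top":(260,200,5)}
def px(n,u): o=off[n];return np.array([o[0]+(u[0]+.5)/o[2]-.5,o[1]+(u[1]+.5)/o[2]-.5])
def res(q):
    r=[]
    for n,l,p,u in P:
        if p=="f":p=(q[6],-30,27)
        r.append(proj(n,W(q,l,p))[0]-px(n,u))
    r=np.array(r); 
    return np.append(r.ravel(),[(q[4]-100)/10,(q[5]-136)/10])
s=least_squares(res,[560,50,40,np.radians(-105),100,136,85],loss="soft_l1")
q=s.x;print(np.round(q,2),np.degrees(q[3]));print(np.round(res(q)[:-2].reshape(-1,2),1).tolist());np.save("q.npy",q)
def draw(n,img,k,o):
    def L(pts,c):
        u=np.array([(proj(n,p)[0]-o+.5)*k-.5 for p in pts]);cv2.polylines(img,[np.int32(np.round(u*8))],False,c,1,cv2.LINE_AA,3)
    for l,ln,st in(("L",275,22),("U",185,26)):
        for y in(-32,32):L([W(q,l,(0,y,st)),W(q,l,(0,y,0)),W(q,l,(ln,y,0)),W(q,l,(ln,y,10)),W(q,l,(0,y,10))],(0,255,255))
        L([W(q,l,(0,-32,st)),W(q,l,(0,32,st))],(0,255,255))
    t=np.linspace(0,6.3,30)
    for l,x in(("L",q[6]),("U",27)):
        for y in(-30,30):L([W(q,l,(x+27*np.cos(a),y,27+27*np.sin(a))) for a in t],(0,255,0))
    for a in(.25,.38):
        kp=lambda y,r:W(q,"L",(30+r*np.cos(a),y,38+r*np.sin(a)))
        L([kp(-19,0),kp(-19,40),kp(19,40),kp(19,0)],(255,0,255))
out=[]
for n,(x,y,w,h) in(("side",(280,170,105,150)),("top",(265,205,150,105))):
    k=5.6 if n=="top" and 0 else 3.9
    im=cv2.resize(cv2.imread(f"pics/{n}0.png")[y:y+h,x:x+w],None,fx=k,fy=k,interpolation=cv2.INTER_CUBIC)
    im=im.copy();draw(n,im,k,np.array([x,y]));out.append(im)
H=max(i.shape[0] for i in out)
out=[cv2.copyMakeBorder(i,0,H-i.shape[0],0,0,0) for i in out]
o=np.hstack(out);f=min(1,800/o.shape[1]);cv2.imwrite("pics/fit.png",cv2.resize(o,(int(o.shape[1]*f),int(o.shape[0]*f))))
E
python3 fit.py
```

```text
[603.09  95.66  30.91  -1.97 102.16 132.79  87.76] -112.6470563368405
[[-0.2, -0.7], [0.3, -0.3], [0.2, -0.2], [-0.6, -1.2], [1.4, 1.1], [-0.3, 1.8], [1.0, 0.3], [-0.3, 0.1], [0.3, 0.1], [-2.0, -0.2], [-0.7, 0.2], [1.5, -0.4]]
```

View pics/fit.png

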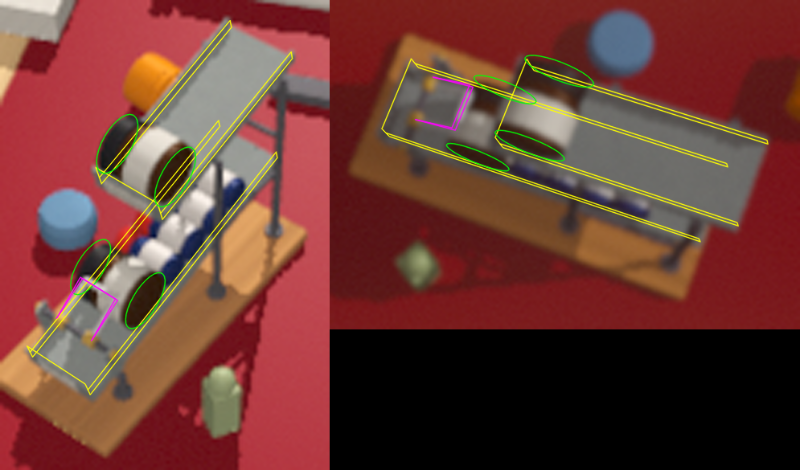

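The overlay agrees roughly: yaw is about -112.6°, and the fat jar is at lane x≈88. The discs are off by 1–2 px. I'll take one tight zoom to pick points better.

Run:
```python
import cv2,numpy as np
S=cv2.imread("pics/side0.png");T=cv2.imread("pics/top0.png")
z=lambda im,x,y,w,h:cv2.resize(im[y:y+h,x:x+w],None,fx=6,fy=6,interpolation=cv2.INTER_LANCZOS4)
a=z(S,285,200,66,100);b=np.vstack([z(T,276,215,67,60),z(T,343,237,67,40)])
b=np.clip(b.astype(float)*1.5,0,255).astype(np.uint8)
cv2.imwrite("pics/z.png",np.hstack([a,b]));print(a.shape,b.shape)
```

```text
(600, 396, 3) (600, 402, 3)
```

View pics/z.png

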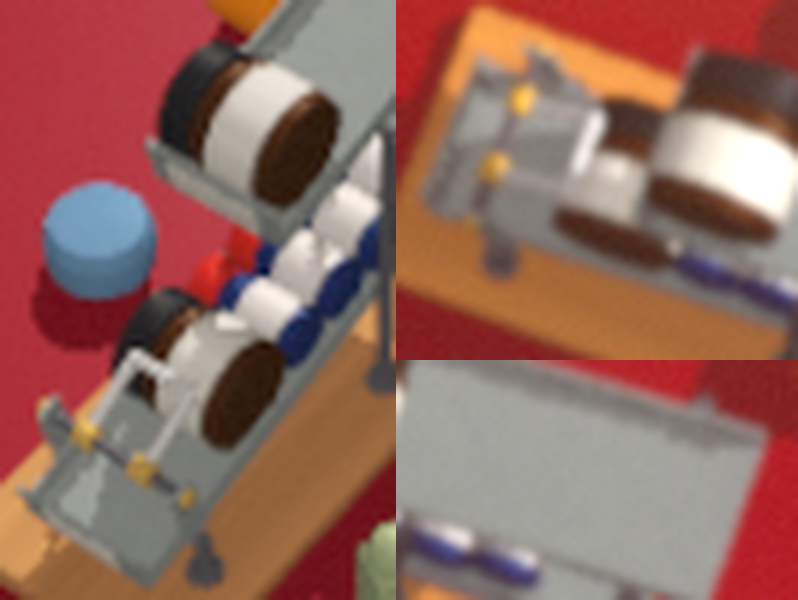

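The zoom is clear. In the side panel the mate end disc is at (297,149), the fat jar end at (243,394), the bar midpoint at (163,369) and the hub midpoint at (114,450). In the top panel they are at (715,209), (614,236), (588,142) and (508,132). The upper lane's far corners are at (767,433) and (715,598). Refitting with these points.

```bash
cat > fit2.py <<'E'
from h import *
def px(n,u,o): return np.array([o[0]+(u[0]+.5)/6-.5,o[1]+(u[1]+.5)/6-.5])
S=(285,200);T=(276-66,215);T2=(343-66,237-60)
P=[("side","U",(27,-30,27),(297,149),S),("top","U",(27,-30,27),(715,209),T),
("side","L","f",(243,394),S),("top","L","f",(614,236),T),
("side","L",(30,0,38),(114,450),S),("top","L",(30,0,38),(508,132),T),
("side","L","k",(163,369),S),("top","L","k",(588,142),T),
("side","L","s",(302,337),S),
("top","U",(185,35,10),(767,433),T2),("top","U",(185,-35,10),(715,598),T2),
("side","U",(185,35,10),((315/3.6-20)*6,(42/3.6-35)*6),S),("side","U",(185,-35,10),((390/3.6-20)*6,(80/3.6-35)*6),S)]
def res(q,full=True):
    r=[]
    for n,l,p,u,o in P:
        if p=="f":p=(q[6],-30,27)
        if p=="s":p=(q[6]+np.sqrt(42**2-12**2),-30,15)
        if p=="k":p=(30+40*np.cos(q[7]),0,38+40*np.sin(q[7]))
        r.append(proj(n,W(q,l,p))[0]-px(n,u,o))
    r=np.array(r).ravel()
    return np.append(r,[(q[4]-100)/2,(q[5]-136)/2]) if full else r.reshape(-1,2)
s=least_squares(res,[603,95,31,-1.97,100,136,88,.3],loss="soft_l1");q=s.x;np.save("q.npy",q)
print(np.round(q,2),"yaw",np.degrees(q[3]),"sd",np.sqrt(np.diag(np.linalg.inv(s.jac.T@s.jac)))[:7].round(3))
for p,r in zip(P,res(q,False)):print(p[:3],r.round(1))
E
python3 fit2.py
```

```text
[ 6.0431e+02  9.3300e+01  2.9360e+01 -1.9700e+00  1.0047e+02  1.3548e+02
  8.6340e+01  3.2000e-01] yaw -112.92166840349988 sd [1.747 1.83  2.87  0.009 1.603 1.926 2.335]
('side', 'U', (27, -30, 27)) [0.9 1.1]
('top', 'U', (27, -30, 27)) [-0.3  0.9]
('side', 'L', 'f') [0.4 0.3]
('top', 'L', 'f') [0.1 0.4]
('side', 'L', (30, 0, 38)) [-0.6 -0.4]
('top', 'L', (30, 0, 38)) [ 1.3 -1. ]
('side', 'L', 'k') [-0.8  0.1]
('top', 'L', 'k') [0.2 0.2]
('side', 'L', 's') [0.3 0.6]
('top', 'U', (185, 35, 10)) [ 0.3 -1.1]
('top', 'U', (185, -35, 10)) [-1.6  0.1]
('side', 'U', (185, 35, 10)) [-0.3 -1.1]
('side', 'U', (185, -35, 10)) [ 0.2 -0.7]
```

No tilt command exists, and the tool points straight down. One possibility is that a pose out of reach is approached with some orientation change. I'll check where free space is, then test that high above the desk.

```bash
python3 - <<'E'
from h import *
def ground(n,u,z=0):
    i=I[n];T=i["world_to_cam"];a=cv2.undistortPoints(np.array([[u]],float),i["mtx"],np.array([i["k1"],0,0,0]))[0,0]
    d=T[:3,:3].T@[a[0],a[1],1];c=-T[:3,:3].T@T[:3,3];return (c+d*(z-c[2])/d[2]).round()
for u in[(355,110),(440,120),(435,130),(465,135),(295,70),(630,110),(240,165)]:print(u,ground("side",u))
for u in[(600,310),(595,200),(640,400)]:print(u,ground("top",u))
print(proj("side",[151.8,-631.5,250]))
E
python3 -m crank '[[[-1,0,0,-40,0],[-1,0,0,-80,0],[-1,0,0,-120,0],[-1,0,0,-160,0],[-1,0,0,-200,0],[-1,0,0,-240,0],[-1,0,0,-280,0],[-1,0,0,-320,0],[-1,0,0,-360,0],[-1,0,0,-400,0],[-1,0,0,-440,0],[-1,0,0,-480,0]]]'; python3 -c "
from workcell import env;s=env.observe();print(s['joints'],s['orientation'])"
```

```text
(355, 110) [ 652. -747.    0.]
(440, 120) [ 341. -763.    0.]
(435, 130) [ 350. -702.    0.]
(465, 135) [ 245. -700.    0.]
(295, 70) [ 950. -947.    0.]
(630, 110) [-314. -985.    0.]
(240, 165) [ 956. -358.    0.]
(600, 310) [ 396. -716.    0.]
(595, 200) [ 697. -747.    0.]
(640, 400) [ 170. -784.    0.]
[[508.1862786   88.31418868]]
time: 1.1
ee_pos: [151.8, -631.2, 735.0]
orientation: [0.993, 0.118, 0.0, -0.0]
ft_force: [1.1, -0.5, 0.8]
opening: 84.9
grasp_force: 0.0
[-1.50903848e+00  3.74413798e-01  5.22988332e-01  1.43132868e-05
  2.24452090e+00 -1.74107556e-01] [ 9.93053456e-01  1.17663951e-01  1.48594812e-05 -1.64615048e-04]
```

```bash
python3 -m crank '[[[-1,0,0,-40,0],[-1,0,0,-80,0],[-1,0,0,-120,0],[-1,0,0,-160,0],[-1,0,0,-200,0],[-1,0,0,-240,0],[-1,0,0,-280,0],[-1,0,0,-320,0]]]'; python3 -c "
from workcell import env;s=env.observe();print(s['joints'],s['orientation'],s['joint_velocities'])"
```

```text
time: 1.77
ee_pos: [133.7, -554.6, 855.6]
orientation: [0.993, 0.118, 0.001, 0.009]
ft_force: [-0.2, 0.9, 0.3]
opening: 85.5
grasp_force: 0.0
[-1.53417884  0.45786287  0.12710229  0.00531498  2.53812291 -0.1949308 ] [9.93005273e-01 1.17697548e-01 7.51559109e-04 9.34080675e-03] [-0.04411815 -0.14324463  0.00697753  0.00090737  0.15368573 -0.03978828]
```

```bash
python3 -m crank '[[[-1,0,0,-160,0],[-1,0,0,-300,0],[-1,0,0,-300,0],[-1,0,0,-300,0]]]'; python3 -c "
from workcell import env;s=env.observe();print(s['joints'],s['orientation'],s['joint_velocities'])"; python3 -m crank '[[[-1,0,0,0,0],[-1,0,0,0,0]]]'; python3 -c "
from workcell import env;s=env.observe();print(s['joints'],s['orientation'],s['joint_velocities'])"
```

```text
time: 2.1
ee_pos: [118.8, -492.8, 898.1]
orientation: [0.993, 0.118, 0.002, 0.016]
ft_force: [0.5, 0.5, -0.1]
opening: 85.7
grasp_force: 0.0
[-1.56116616  0.37668768  0.12662652  0.01259971  2.60724214 -0.21527949] [0.99293034 0.11763842 0.00151462 0.01575591] [-0.06859421 -0.1671417   0.00438918  0.00808758  0.17353619 -0.05876594]
time: 2.27
ee_pos: [119.0, -494.9, 896.7]
orientation: [0.993, 0.118, 0.002, 0.015]
ft_force: [-0.6, -0.3, 0.4]
opening: 85.4
grasp_force: 0.0
[-1.56089012  0.37893222  0.12754764  0.0125915   2.60514749 -0.21477253] [0.99295338 0.11751297 0.00158781 0.01522396] [ 0.00184095  0.04144445  0.01433144 -0.00188595 -0.0090956   0.00079478]
```

A pose out of reach does tilt the tool a little, and the tilt carries over to the next call. It accumulates with the arm stretched. A stretch outward at arm azimuth -113° would lean the fingers along the lane's uphill direction, which is what's needed. I'll turn the tool so its closing line lies across the lane and swing the base to that azimuth.

Run:
```python
import numpy as np
from scipy.optimize import least_squares
D=[([-1.5091,.2457,1.5589],[151.8,-631.5,252.3]),([-1.5090,.3744,.5230],[151.8,-631.2,735.]),([-1.5342,.4579,.1271],[133.7,-554.6,855.6]),([-1.5609,.3789,.1275],[119,-494.9,896.7])]
def fk(q,p):
    a,Z,L1,Lx,Lz,d=p;g=q[1]+q[2]
    r=a+L1*np.sin(q[1])+Lx*np.sin(g)+Lz*np.cos(g);z=Z+L1*np.cos(q[1])+Lx*np.cos(g)-Lz*np.sin(g)
    c,s=np.cos(q[0]),np.sin(q[0]);return np.array([r*c-d*s,r*s+d*c,z])
f=lambda p:np.append(np.concatenate([fk(q,p)-x for q,x in D]),[p[0]/100,p[4]/100])
s=least_squares(f,[0,200,450,450,0,118]);print(s.x.round(1),s.fun.round(1))
th=np.radians(-113);P=s.x
# stretched q3=.13 pose tool down at arm azimuth -113 for several q2
for q2 in(.4,.7,.9,1.1):print(q2,fk([th,q2,.13],P).round())
```

```text
[ 12.1  74.9 392.  564.   73.5 113.1] [ 0.5  0.7  0.6  0.8 -2.7 -1.  -0.2  1.   0.5 -1.   1.1 -0.1  0.1  0.7]
0.4 [ -96. -517.  885.]
0.7 [-181. -717.  701.]
0.9 [-224. -818.  546.]
1.1 [-254. -889.  372.]
```

```bash
python3 -m crank '[[[-1,-30,14,40,-7],[-1,-60,28,75,-14],[-1,-90,42,105,-21],[-1,-122,56,130,-28],[-1,-154,70,150,-35],[-1,-187,85,168,-42],[-1,-220,100,185,-49],[-1,-253,116,200,-53.5],[-1,-288,132,212,-53.5],[-1,-322,150,222,-53.5],[-1,-355,165,230,-53.5],[-1,-364,170,232,-53.5]]]'; python3 -c "
from workcell import env;s=env.observe();print(s['joints'],s['orientation'],s['joint_velocities'])"
```

```text
time: 3.27
ee_pos: [-197.0, -753.6, 660.8]
orientation: [0.834, 0.551, -0.002, 0.012]
ft_force: [1.1, -8.4, 56.6]
opening: 85.3
grasp_force: 0.0
[-1.97683653  0.75120621  0.12623789  0.02217312  2.24762388 -1.55920079] [ 0.83442752  0.5509889  -0.00211013  0.01172617] [-0.16835151  0.3739915  -0.03170392  0.17273543 -0.31559476 -0.17512912]
```

```bash
cat > st.py <<'E'
from workcell import env
import numpy as np
from scipy.spatial.transform import Rotation as Ro
s=env.observe();R=Ro.from_quat(s['orientation']).as_matrix();z=R[:,2];y=R[:,1]
print("t",round(s['time'],2),"q",s['joints'].round(2),"p",s['ee_pos'].round(1),"tilt",np.degrees(np.arccos(-z[2])).round(1),"az",np.degrees(np.arctan2(z[1],z[0])).round(1),"yaz",np.degrees(np.arctan2(y[1],y[0])).round(1),"yz",y[2].round(3),"F",s['ft_force'].round(1))
E
python3 -m crank '[[[-1,0,0,0,0]]]' >/dev/null; python3 st.py
python3 -m crank '[[[-1,-30,0,-30,0],[-1,-60,0,-60,0],[-1,-90,0,-90,0],[-1,-120,0,-120,0],[-1,-150,0,-150,0],[-1,-180,0,-180,0]]]' >/dev/null; python3 st.py
```

```text
t 3.35 q [-1.98  0.76  0.14  0.02  2.25 -1.56] p [-200.4 -758.2  645.2] tilt 1.1 az 3.3 yaz -23.3 yz 0.017 F [-1.6 -3.2 -5.2]
t 3.85 q [-2.    0.72  0.13  0.03  2.25 -1.58] p [-204.6 -737.7  686.5] tilt 3.1 az -91.0 yaz -22.9 yz 0.02 F [ 0.5 -0.3 -0.2]
```

```bash
python3 -m crank '[[[-1,-35,0,-22,0],[-1,-70,0,-44,0],[-1,-105,0,-66,0],[-1,-140,0,-88,0],[-1,-175,0,-110,0],[-1,-210,0,-132,0],[-1,-245,0,-154,0],[-1,-280,0,-176,0],[-1,-315,0,-198,0],[-1,-350,0,-220,0],[-1,-385,0,-242,0],[-1,-420,0,-264,0]]]' >/dev/null; python3 st.py
```

```text
t 4.85 q [-2.03  0.74  0.13  0.03  2.21 -1.61] p [-235.2 -747.9  669.6] tilt 4.1 az -94.7 yaz -23.0 yz 0.023 F [0.  0.1 0.3]
```

```bash
python3 -m crank '[[[-1,-35,0,-15,0]]]' >/dev/null; python3 st.py;python3 -m crank '[[[-1,-35,0,-15,0]]]' >/dev/null; python3 st.py; python3 -m crank '[[[-1,-350,0,-150,0]]]' >/dev/null; python3 st.py;  python3 -m crank '[[[-1,-350,0,-150,0]]]' >/dev/null; python3 st.py; python3 -m crank '[[[-1,-35,0,20,0]]]' >/dev/null; python3 st.py
```

```text
t 4.93 q [-2.03  0.74  0.13  0.04  2.18 -1.61] p [-240.3 -753.9  666.8] tilt 5.2 az -97.6 yaz -22.9 yz 0.024 F [0.5 0.5 0.1]
t 5.02 q [-2.03  0.75  0.13  0.04  2.16 -1.61] p [-246.2 -760.4  662.5] tilt 6.3 az -99.2 yaz -22.9 yz 0.026 F [-0.5 -0.3  0.4]
t 5.1 q [-2.04  0.75  0.13  0.04  2.13 -1.61] p [-252.  -766.5  659.2] tilt 7.4 az -100.4 yaz -22.9 yz 0.028 F [0.6 0.6 0.1]
t 5.18 q [-2.04  0.76  0.13  0.05  2.11 -1.61] p [-257.4 -771.9  657. ] tilt 8.6 az -101.4 yaz -22.9 yz 0.03 F [0.2 0.6 0.5]
t 5.27 q [-2.04  0.78  0.13  0.05  2.07 -1.61] p [-265.6 -789.9  637.9] tilt 9.6 az -102.6 yaz -22.9 yz 0.03 F [ 0.5 -0.1  1.7]
```

```bash
p="python3 -m crank"; 
$p '[[[-1,-38,0,-10,0]]]'>/dev/null; $p '[[[-1,-38,0,-10,0]]]'>/dev/null; $p '[[[-1,-38,0,-10,0]]]'>/dev/null; $p '[[[-1,-38,0,-10,0]]]'>/dev/null; $p '[[[-1,-39,0,-8,0]]]'>/dev/null; $p '[[[-1,-39,0,-8,0]]]'>/dev/null; $p '[[[-1,-39,0,-8,0]]]'>/dev/null; $p '[[[-1,-39,0,-8,0]]]'>/dev/null; $p '[[[-1,-39,0,-6,0]]]'>/dev/null; $p '[[[-1,-39,0,-6,0]]]'>/dev/null;  python3 st.py
```

```text
t 6.1 q [-2.07  0.83  0.13  0.08  1.82 -1.63] p [-313.4 -849.9  612.8] tilt 21.4 az -106.2 yaz -22.7 yz 0.045 F [ 0.   0.7 -0.1]
```

```bash
p="python3 -m crank"; 
$p '[[[-1,-20,-36,-4,0]]]'>/dev/null; $p '[[[-1,-20,-36,-4,0]]]'>/dev/null; $p '[[[-1,-20,-36,-4,0]]]'>/dev/null; $p '[[[-1,-33,-25,-4,0]]]'>/dev/null; $p '[[[-1,-33,-25,-4,0]]]'>/dev/null; $p '[[[-1,-38,-10,-4,0]]]'>/dev/null; python3 st.py; $p '[[[-1,-38,-10,-4,0]]]'>/dev/null; $p '[[[-1,-38,-10,-4,0]]]'>/dev/null; $p '[[[-1,-38,-10,-4,0]]]'>/dev/null;   python3 st.py
```

```text
t 6.6 q [-2.26  0.85  0.13  0.16  1.73 -1.79] p [-470.7 -803.8  608.9] tilt 26.6 az -108.8 yaz -23.1 yz 0.038 F [ 0.  -0.3 -1.4]
t 6.85 q [-2.28  0.85  0.13  0.18  1.66 -1.8 ] p [-486.5 -809.5  617.2] tilt 30.5 az -109.9 yaz -23.0 yz 0.032 F [ 1.  1. -1.]
```

```bash
p="python3 -m crank"; 
$p '[[[-1,-36,-18,-2,0]]]'>/dev/null; $p '[[[-1,-36,-18,-2,0]]]'>/dev/null; $p '[[[-1,-36,-18,-2,0]]]'>/dev/null; $p '[[[-1,-36,-18,-2,0]]]'>/dev/null; $p '[[[-1,-38,-15,0,0]]]'>/dev/null;  $p '[[[-1,-38,-10,0,0]]]'>/dev/null; python3 st.py
```

```text
t 7.35 q [-2.35  0.85  0.13  0.23  1.54 -1.86] p [-554.9 -794.9  631.3] tilt 37.8 az -112.9 yaz -23.9 yz 0.014 F [ 0.2 -0.4 -0.1]
```

Tilt is 37.8° at azimuth -112.9°, which is the lane direction. Now I'll check wrist reachability at the rack and compute the targets.

```bash
cat > arm.py <<'E'
from h import *
from workcell import env
from scipy.spatial.transform import Rotation as Ro
P=[12.1,74.9,392.,564.,73.5,113.1]
def fk(q,L):
    a,Z,L1,Lx,Lz,d=P;g=q[1]+q[2];Z=Z+L
    r=a+L1*np.sin(q[1])+Lx*np.sin(g)+Lz*np.cos(g);z=Z+L1*np.cos(q[1])+Lx*np.cos(g)-Lz*np.sin(g)
    c,s=np.cos(q[0]),np.sin(q[0]);w=np.array([r*c-d*s,r*s+d*c,z])
    e=lambda t:np.array([np.sin(t)*c,np.sin(t)*s,np.cos(t)])
    n=np.array([-s,c,0]);t=np.cos(q[4])*e(g)+np.sin(q[4])*(np.cos(q[3])*e(g+np.pi/2)+SG*np.sin(q[3])*n)
    return w+L*t,t
SG=1
E
cat > plan.py <<'E'
from arm import *
import arm
s=env.observe();z=Ro.from_quat(s['orientation']).as_matrix()[:,2]
for sg in(1,-1):
    arm.SG=sg;r=least_squares(lambda L:fk(s['joints'],L[0])[0]-s['ee_pos'],[200]);print(sg,r.x,r.fun.round(1),fk(s['joints'],r.x[0])[1].round(3),z.round(3))
    if sg==1 or r.cost<best[0]:best=(r.cost,sg,r.x[0])
arm.SG=best[1];L=best[2]
q=np.load("q.npy")
for nm,l,p in(("grasp","L",(86,0,33)),("pre","L",(86-.42*120,0,33+.907*120)),("back","L",(104,0,33)),("over","L",(60,0,150)),("place","U",(81,0,33)),("placehi","U",(81,0,90))):
    t=W(q,l,p)
    r=least_squares(lambda x:np.append((fk(x,L)[0]-t)/300,fk(x,L)[1]-z),[-.2,.4,1.6,-.6,1.2],bounds=([-3,-1.02,.13,-3,.21],[3,2.26,2.54,4,2.88]))
    print(nm,t.round(1),r.x.round(2),"res",r.cost.round(5))
R,h=axes(q[3])
for n,u in(("side",(351,300.5)),("top",(292.5,294))):
    from numpy import array
    i=I[n];T=i["world_to_cam"];a=cv2.undistortPoints(array([[u]],float),i["mtx"],array([i["k1"],0,0,0]))[0,0]
    d=T[:3,:3].T@[a[0],a[1],1];c=-T[:3,:3].T@T[:3,3];g=c+d*(37-c[2])/d[2];print("seal",g.round(),"lane",(R.T@(g-q[:3])).round())
E
python3 plan.py
```

```text
1 [240.40544453] [4.5 1.2 8.2] [-0.238 -0.564 -0.79 ] [-0.238 -0.564 -0.79 ]
-1 [183.19849997] [-41.3  92.3  -3.8] [-0.562 -0.243 -0.79 ] [-0.238 -0.564 -0.79 ]
grasp [574.6  23.   80.9] [ 0.07  0.55  1.62 -0.59  1.35] res 0.0
pre [603.2  90.7 175.6] [ 0.17  0.5   1.48 -0.54  1.56] res 0.0
back [567.7   6.8  84.9] [ 0.05  0.52  1.65 -0.6   1.34] res 0.0
over [594.7  70.5 189. ] [ 0.14  0.45  1.52 -0.55  1.55] res 0.0
place [537.3 -65.1 215.2] [-0.07  0.23  1.75 -0.63  1.44] res 0.0
placehi [542.3 -53.3 270.8] [-0.05  0.17  1.71 -0.61  1.53] res 0.0
seal [460.  99.  37.] lane [  52. -135.   -4.]
seal [452.  85.  37.] lane [  67. -137.   -8.]
```

```bash
cat > go.py <<'E'
import sys
from arm import *
s=env.observe();Rt=Ro.from_quat(s['orientation']).as_matrix();q=np.load("q.npy");Rl,h=axes(q[3])
print("t",round(s['time'],2),"p",s['ee_pos'].round(1),"open",round(s['opening'],1),"grip",round(float(s['grasp_force']),1),"F",s['ft_force'].round(1))
for l in "LU": print(l,"tcp in lane",(Rl.T@(s['ee_pos']-W(q,l,(0,0,0)))).round(1),end=" ")
z=Rt[:,2];y=Rt[:,1];print("tilt",np.degrees(np.arccos(-z[2])).round(1),"toolz in lane",(Rl.T@z).round(3),"tooly",(Rl.T@y).round(3))
for a in sys.argv[1:]:
    l,*v=a.split(",");v=np.array(v,float);t=v if l=="W" else W(q,l,v)
    print(a,"shift",(Rt.T@(t-s['ee_pos'])).round(1),"world",t.round())
print("lane x,z unit in tool",(Rt.T@Rl[:,0]).round(3),(Rt.T@Rl[:,1]).round(3),(Rt.T@Rl[:,2]).round(3))
E
python3 go.py W,-150,-720,560 W,300,-560,450 W,520,-200,400 L,36,0,142
```

```text
t 7.35 p [-554.9 -794.9  631.3] open 85.1 grip 0.0 F [ 0.2 -0.4 -0.1]
L tcp in lane [1372.4 -721.7  301. ] U tcp in lane [1244.1 -721.7  191.5] tilt 37.8 toolz in lane [ 0.419  0.001 -0.908] tooly [0.02 1.   0.01]
W,-150,-720,560 shift [230.4 338.8 -82.3] world [-150. -720.  560.]
W,300,-560,450 shift [ 560.4  683.8 -192.8] world [ 300. -560.  450.]
W,520,-200,400 shift [ 922.2  738.4 -408.9] world [ 520. -200.  400.]
L,36,0,142 shift [1295.6  693.6 -415.4] world [603.  90. 176.]
lane x,z unit in tool [-0.908  0.02   0.419] [0.022 1.    0.001] [-0.419  0.01  -0.908]
```

```bash
p="python3 -m crank"; 
$p '[[[-1,40,40,-10,-1.3],[-1,60,75,-20,-1.3],[-1,84,108,-30,-1.3],[-1,108,141,-40,-1.3],[-1,130,175,-48,-1.3],[-1,152,209,-56,-1.3],[-1,175,243,-64,-1.3],[-1,198,277,-72,-1.3],[-1,222,310,-80,-1.3],[-1,246,343,-88,-1.3],[-1,270,376,-96,-1.3],[-1,295,408,-104,-1.3]]]' ; python3 st.py;  python3 go.py W,300,-560,450 W,520,-200,400 L,36,0,142
```

```text
time: 8.35
ee_pos: [-100.6, -698.4, 548.9]
orientation: [0.788, 0.524, -0.27, 0.18]
ft_force: [0.1, -1.2, -0.4]
opening: 85.3
grasp_force: 0.0
t 8.35 q [-1.85 -0.03  1.42 -0.08  1.1  -1.44] p [-100.6 -698.4  548.9] tilt 37.8 az -112.6 yaz -22.7 yz 0.001 F [ 0.1 -1.2 -0.4]
t 8.35 p [-100.6 -698.4  548.9] open 85.3 grip 0.0 F [ 0.1 -1.2 -0.4]
L tcp in lane [1094.8 -340.9  280.5] U tcp in lane [ 966.5 -340.9  171.1] tilt 37.8 toolz in lane [ 0.42   0.003 -0.908] tooly [-0.003  1.     0.002]
W,300,-560,450 shift [283.9 316.  -94.7] world [ 300. -560.  450.]
W,520,-200,400 shift [ 644.   379.8 -310.9] world [ 520. -200.  400.]
L,36,0,142 shift [1018.4  344.1 -317.8] world [603.  90. 176.]
lane x,z unit in tool [-0.908 -0.003  0.42 ] [-0.002  1.     0.003] [-0.42   0.002 -0.908]
```

```bash
p="python3 -m crank"; 
$p '[[[-1,26,29,-9,0],[-1,53,59,-18,0],[-1,79,88,-27,0],[-1,106,118,-36,0],[-1,133,147,-45,0],[-1,160,176,-55,0],[-1,188,205,-66,0],[-1,216,233,-77,0],[-1,246,258,-92,0],[-1,277,280,-108,0],[-1,308,298,-124,0],[-1,340,312,-140,0]]]' >/dev/null; python3 st.py;  python3 go.py W,520,-200,400 L,36,0,142
```

```text
t 9.35 q [-0.98 -0.14  1.69 -0.57  1.24 -0.49] p [ 324.2 -491.3  451.6] tilt 37.7 az -112.5 yaz -22.7 yz 0.002 F [ 1.  -0.7  0.6]
t 9.35 p [ 324.2 -491.3  451.6] open 85.2 grip 0.0 F [ 1.  -0.7  0.6]
L tcp in lane [725.9 -30.4 265.8] U tcp in lane [597.5 -30.4 156.4] tilt 37.7 toolz in lane [ 0.418  0.005 -0.908] tooly [-0.004  1.     0.003]
W,520,-200,400 shift [ 303.9   68.4 -169.7] world [ 520. -200.  400.]
L,36,0,142 shift [ 678.3   32.7 -176.1] world [603.  90. 176.]
lane x,z unit in tool [-0.908 -0.004  0.418] [-0.002  1.     0.005] [-0.418  0.003 -0.908]
```

```bash
p="python3 -m crank"; 
$p '[[[-1,37,5,-17,0],[-1,74,10,-34,0],[-1,111,15,-51,0],[-1,148,20,-68,0],[-1,185,25,-85,0],[-1,222,30,-102,0],[-1,259,32,-119,0],[-1,296,32,-136,0],[-1,333,32,-153,0],[-1,370,32,-170,0],[-1,407,32,-187,0],[-1,445,32,-205,0]]]' >/dev/null; python3 st.py;  python3 go.py L,36,0,220 L,36,0,142
```

```text
t 10.35 q [-0.08  0.09  1.66 -0.62  1.62  0.36] p [536.8 -62.8 341.5] tilt 37.6 az -112.5 yaz -22.7 yz 0.002 F [ 1.1 -0.3 -0.1]
t 10.35 p [536.8 -62.8 341.5] open 85.8 grip 0.0 F [ 1.1 -0.3 -0.1]
L tcp in lane [235.9  -1.4 265.9] U tcp in lane [107.5  -1.4 156.5] tilt 37.6 toolz in lane [ 0.417  0.004 -0.909] tooly [-0.004  1.     0.003]
L,36,0,220 shift [200.9   2.  -41.6] world [610. 107. 252.]
L,36,0,142 shift [233.4   1.8  29.3] world [603.  90. 176.]
lane x,z unit in tool [-0.909 -0.004  0.417] [-0.002  1.     0.004] [-0.417  0.003 -0.909]
```

```bash
p="python3 -m crank"; 
$p '[[[-1,40,1,-10,0],[-1,80,2,-20,0],[-1,120,2,-30,0],[-1,160,2,-40,0],[-1,200,2,-41,0],[-1,216,2,-5,0],[-1,233,2,29,0],[-1,233,2,29,0]]]' >/dev/null; python3 st.py;  python3 go.py L,86,0,33
python3 - <<'E'
from h import *
from workcell import camera,env
q=np.load("q.npy")
out=[]
for n,(x,y,w,h) in(("side",(275,175,66,100)),("top",(276,205,67,100))):
    im=camera(n)[:,:,::-1];cv2.imwrite(f"pics/{n}1.png",im)
    out.append(cv2.resize(im[y:y+h,x:x+w],None,fx=6,fy=6,interpolation=cv2.INTER_CUBIC))
cv2.imwrite("pics/c1.png",np.hstack(out))
E
```

```text
t 11.02 q [ 0.16  0.47  1.53 -0.55  1.55  0.68] p [598.   87.6 167.7] tilt 38.0 az -113.6 yaz -22.7 yz -0.012 F [-0.1 -0.8 -1.7]
t 11.02 p [598.   87.6 167.7] open 85.0 grip 0.0 F [-0.1 -0.8 -1.7]
L tcp in lane [ 38.6  -3.6 133.1] U tcp in lane [-89.7  -3.6  23.7] tilt 38.0 toolz in lane [ 0.423 -0.007 -0.906] tooly [-0.006  1.    -0.011]
L,86,0,33 shift [ -0.6   4.4 110.7] world [575.  23.  81.]
lane x,z unit in tool [-0.906 -0.006  0.423] [-0.01   1.    -0.007] [-0.423 -0.011 -0.906]
```

View pics/c1.png

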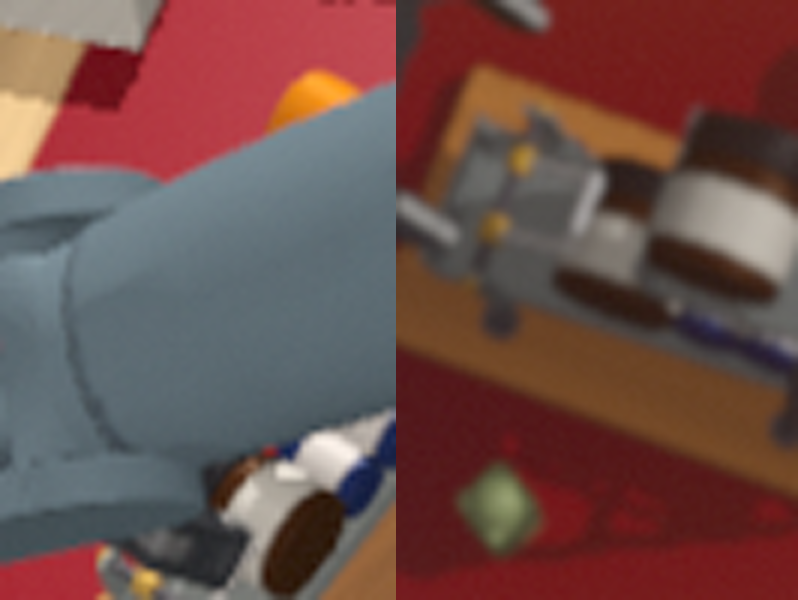

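Both fingers straddle the lane: in the top panel their tips are at about (455,235) and (548,18), with the jar between them up-lane. I'll check the lateral calibration against the predicted tip positions.

```bash
python3 - <<'E'
from arm import *
s=env.observe();R=Ro.from_quat(s['orientation']).as_matrix();p=s['ee_pos']
for a in(42.5,50,57):
  for b in(9,15,22):print(a,b,[proj("top",p+b*R[:,2]+k*a*R[:,1]+c*R[:,0])[0].round(1).tolist() for k in(-1,1) for c in (0,-11)])
E
python3 go.py
```

```text
42.5 9 [[283.0, 240.9], [286.3, 241.6], [296.7, 208.6], [299.9, 209.0]]
42.5 15 [[284.6, 241.9], [287.8, 242.6], [298.2, 209.7], [301.5, 210.1]]
42.5 22 [[286.5, 243.1], [289.7, 243.8], [300.0, 211.0], [303.2, 211.4]]
50 9 [[281.8, 243.8], [285.0, 244.5], [297.9, 205.7], [301.1, 206.2]]
50 15 [[283.4, 244.8], [286.6, 245.5], [299.4, 206.9], [302.6, 207.3]]
50 22 [[285.2, 246.0], [288.5, 246.7], [301.1, 208.2], [304.4, 208.6]]
57 9 [[280.6, 246.5], [283.9, 247.3], [299.0, 203.1], [302.2, 203.6]]
57 15 [[282.2, 247.5], [285.5, 248.3], [300.5, 204.3], [303.7, 204.7]]
57 22 [[284.1, 248.7], [287.3, 249.4], [302.2, 205.6], [305.5, 206.0]]
t 11.12 p [601.9  87.8 175.7] open 85.1 grip 0.0 F [ 1.1 -0.3  1.1]
L tcp in lane [ 3.870e+01 -1.000e-01  1.412e+02] U tcp in lane [-89.7  -0.1  31.8] tilt 37.8 toolz in lane [ 0.419  0.001 -0.908] tooly [-0.004  1.    -0.001]
lane x,z unit in tool [-0.908 -0.004  0.419] [-0.004  1.     0.001] [-0.419 -0.001 -0.908]
```

```bash
p="python3 -m crank"; 
$p '[[[-1,0,0,30,0],[-1,1,0,60,0],[-1,2,0,85,0],[-1,2,0,105,0],[-1,2,0,113,0],[-1,2,0,118,0],[-1,2,0,118,0]]]' >/dev/null; python3 go.py
```

```text
t 11.7 p [576.5  22.7  83.4] open 85.4 grip 0.0 F [-0.8  0.6  0.5]
L tcp in lane [86.1  1.9 35.6] U tcp in lane [-42.3   1.9 -73.8] tilt 37.6 toolz in lane [ 0.417  0.004 -0.909] tooly [-0.002  1.     0.004]
lane x,z unit in tool [-0.909 -0.002  0.417] [-0.     1.     0.004] [-0.417  0.004 -0.909]
```

```bash
p="python3 -m crank"; 
$p '[[[1,0,0,0,0],[1,0,0,0,0],[1,0,0,0,0],[1,0,0,0,0]]]' ; python3 go.py
```

```text
time: 12.03
ee_pos: [571.3, 26.3, 83.9]
orientation: [0.788, 0.523, -0.273, 0.175]
ft_force: [-20.6, 14.3, 17.5]
opening: 59.6
grasp_force: 65.2
t 12.03 p [571.3  26.3  83.9] open 59.6 grip 65.2 F [-20.6  14.3  17.5]
L tcp in lane [85.  -4.3 36.4] U tcp in lane [-43.4  -4.3 -73. ] tilt 37.9 toolz in lane [ 0.421 -0.009 -0.907] tooly [ 0.001  1.    -0.01 ]
lane x,z unit in tool [-0.907  0.001  0.421] [-0.003  1.    -0.009] [-0.421 -0.01  -0.907]
```

```bash
p="python3 -m crank"; 
$p '[[[1,0,-4,0,0],[1,0,-4,0,0]]]' >/dev/null; python3 go.py |head -2; $p '[[[1,-3,0,1.4,0],[1,-6,0,2.8,0],[1,-9,0,4.2,0],[1,-12,0,5.6,0],[1,-15,0,7,0],[1,-17,0,7.9,0],[1,-17,0,7.9,0]]]' >/dev/null; python3 go.py
```

```text
t 12.2 p [571.   26.4  84. ] open 59.4 grip 64.9 F [-6.5  6.7  8.6]
L tcp in lane [85.  -4.6 36.5] U tcp in lane [-43.4  -4.6 -72.9] tilt 37.7 toolz in lane [ 0.418  0.001 -0.908] tooly [-0.002  1.    -0.   ]
t 12.78 p [564.9  11.6  87.8] open 59.5 grip 65.4 F [-5.3 17.1  7.8]
L tcp in lane [101.4  -4.4  36.6] U tcp in lane [-26.9  -4.4 -72.8] tilt 37.3 toolz in lane [ 0.412  0.002 -0.911] tooly [-0.003  1.     0.001]
lane x,z unit in tool [-0.911 -0.003  0.412] [-0.002  1.     0.002] [-0.412  0.001 -0.911]
```

```bash
p="python3 -m crank"; 
$p '[[[1,-1,-2,0.5,0],[1,-1,-2,0.5,0]]]' >/dev/null; python3 go.py |head -2; $p '[[[1,-3,0,-5,0],[1,-5,0,-10,0],[1,-7,0,-15,0],[1,-11,0,-24,0],[1,-14.5,0,-32,0],[1,-14.5,0,-32,0]]]' >/dev/null; python3 go.py
python3 - <<'E'
from h import *
from workcell import camera
out=[]
for n,(x,y,w,h) in(("side",(295,195,66,100)),("top",(276,205,67,100))):
    im=camera(n)[:,:,::-1];cv2.imwrite(f"pics/{n}2.png",im)
    out.append(cv2.resize(im[y:y+h,x:x+w],None,fx=6,fy=6,interpolation=cv2.INTER_CUBIC))
cv2.imwrite("pics/c2.png",np.hstack(out))
E
```

```text
t 12.95 p [564.    9.8  88.5] open 59.6 grip 64.8 F [0.1 8.2 4.2]
L tcp in lane [103.5  -4.6  36.7] U tcp in lane [-24.8  -4.6 -72.7] tilt 37.5 toolz in lane [ 0.414  0.006 -0.91 ] tooly [-0.004  1.     0.005]
t 13.45 p [566.9  15.1 122.8] open 59.1 grip 64.6 F [ 0.5 -0.2 -0.2]
L tcp in lane [105.4  -4.   71.5] U tcp in lane [-22.9  -4.  -37.9] tilt 37.6 toolz in lane [ 0.416  0.006 -0.909] tooly [-0.003  1.     0.005]
lane x,z unit in tool [-0.909 -0.003  0.416] [-0.     1.     0.006] [-0.416  0.005 -0.909]
```

View pics/c2.png

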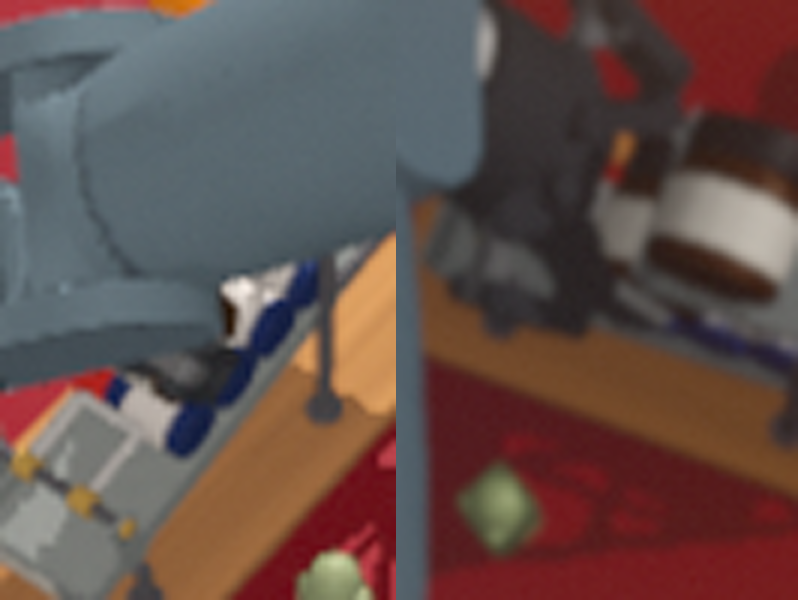

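The jar is out of the lane, the keeper bar is down flat at (100,420), and the slim jars are rolling, with slim 1 at (155,410). I'll carry the jar up over the keeper and above the mate jar.

```bash
p="python3 -m crank"; 
$p '[[[1,4,0,-21,0],[1,8,0,-43,0],[1,8,0,-43,0],[1,-4,-1.5,-70,0],[1,-15,-1.5,-95,0],[1,-27,-1.5,-120,0],[1,-39,-1.5,-145,0],[1,-68,-1.5,-132,0],[1,-98,-1.5,-118,0],[1,-128,-1.5,-105,0],[1,-157,-1.5,-91.5,0],[1,-157,-1.5,-91.5,0]]]' >/dev/null; $p '[[[1,0,0,0,0]]]' >/dev/null;python3 go.py L,211,-5.5,200 L,211,-5.5,146.4
```

```text
t 14.63 p [536.5 -49.  288.1] open 59.1 grip 65.6 F [ 1.  -0.2 -2. ]
L tcp in lane [211.6  -7.1 216.7] U tcp in lane [ 83.2  -7.1 107.3] tilt 37.7 toolz in lane [ 0.418  0.    -0.909] tooly [-0.001  1.    -0.   ]
L,211,-5.5,200 shift [ 7.5  1.6 14.9] world [537. -52. 272.]
L,211,-5.5,146.4 shift [29.9  1.6 63.6] world [532. -64. 219.]
lane x,z unit in tool [-0.909 -0.001  0.418] [-0.001  1.     0.   ] [-0.418 -0.    -0.909]
```

```bash
p="python3 -m crank"; 
$p '[[[1,9,1.5,19,0],[1,17,1.5,37,0],[1,24,1.5,51,0],[1,24,1.5,51,0],[1,24,1.5,51,0]]]' >/dev/null;python3 go.py L,211,-5.5,146.4
python3 - <<'E'
from h import *
from workcell import camera
out=[]
for n,(x,y,w,h) in(("side",(295,185,66,100)),("top",(306,205,67,100))):
    im=camera(n)[:,:,::-1];cv2.imwrite(f"pics/{n}3.png",im)
    out.append(cv2.resize(im[y:y+h,x:x+w],None,fx=6,fy=6,interpolation=cv2.INTER_CUBIC))
cv2.imwrite("pics/c3.png",np.hstack(out))
E
```

```text
t 15.05 p [533.5 -58.9 232. ] open 59.7 grip 65.6 F [ 1.1  0.1 -1.9]
L tcp in lane [209.1  -5.9 159.7] U tcp in lane [80.7 -5.9 50.3] tilt 37.8 toolz in lane [ 0.419 -0.    -0.908] tooly [-0.004  1.    -0.002]
L,211,-5.5,146.4 shift [ 3.8  0.4 12.9] world [532. -64. 219.]
lane x,z unit in tool [-0.908 -0.004  0.419] [-0.005  1.    -0.   ] [-0.419 -0.002 -0.908]
```

View pics/c3.png

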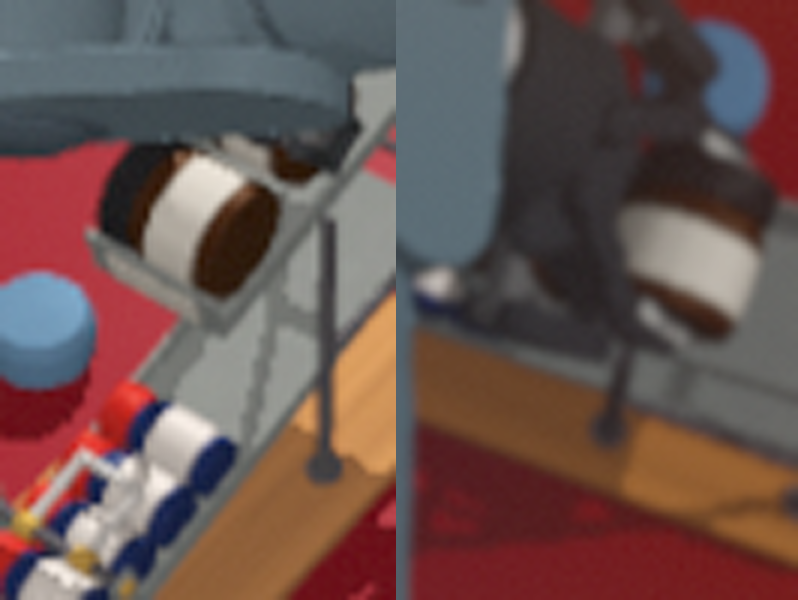

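The slim jars have all rolled down. The held jar is over the upper lane behind the mate, with its label at about (690,255) in the top panel, and it looks centred. I'll lower it gently and watch the force.

```bash
p="python3 -m crank"; 
$p '[[[1,1.5,0,3.3,0],[1,2.5,0,5.5,0],[1,2.5,0,5.5,0]]]' >/dev/null;python3 go.py|head -2; $p '[[[1,1,0,1.8,0],[1,1.7,0,3.6,0],[1,1.7,0,3.6,0]]]' >/dev/null;python3 go.py|head -2; $p '[[[1,0.8,0,1.8,0],[1,1.3,0,2.7,0],[1,1.3,0,2.7,0]]]' >/dev/null;python3 go.py|head -2
```

```text
t 15.4 p [533.6 -60.6 227.6] open 59.4 grip 65.6 F [ 0.   0.6 -2.1]
L tcp in lane [209.6  -5.2 155. ] U tcp in lane [81.2 -5.2 45.6] tilt 37.7 toolz in lane [ 0.418  0.002 -0.909] tooly [-0.003  1.     0.001]
t 15.65 p [533.  -61.6 223.3] open 59.5 grip 65.6 F [-0.3 -0.6 -2.2]
L tcp in lane [209.7  -5.3 150.7] U tcp in lane [81.3 -5.3 41.3] tilt 37.7 toolz in lane [ 0.418  0.002 -0.908] tooly [-0.003  1.     0.   ]
t 15.9 p [532.8 -62.1 220.5] open 59.6 grip 65.6 F [-0.6  0.  -1.4]
L tcp in lane [209.6  -5.3 147.7] U tcp in lane [81.2 -5.3 38.3] tilt 37.7 toolz in lane [ 0.418  0.002 -0.908] tooly [-0.003  1.     0.   ]
```

```bash
p="python3 -m crank"; 
$p '[[[1,0.5,0,1,0],[1,0.5,0,1,0]]]' >/dev/null;python3 go.py|head -2; $p '[[[1,0.5,0,1,0],[1,0.5,0,1,0]]]' >/dev/null;python3 go.py|head -2; $p '[[[1,0.5,0,1,0],[1,0.5,0,1,0]]]' >/dev/null;python3 go.py|head -2
```

```text
t 16.07 p [532.9 -62.3 219.5] open 59.9 grip 65.6 F [-0.6  0.1 -2.1]
L tcp in lane [209.5  -5.2 146.8] U tcp in lane [81.1 -5.2 37.4] tilt 37.7 toolz in lane [ 0.418  0.002 -0.909] tooly [-0.003  1.     0.001]
t 16.23 p [533.  -62.4 219.4] open 59.2 grip 66.0 F [-1.3  2.4  1.7]
L tcp in lane [209.5  -5.1 146.6] U tcp in lane [81.2 -5.1 37.2] tilt 37.7 toolz in lane [ 0.418  0.002 -0.908] tooly [-0.003  1.     0.001]
t 16.4 p [533.  -62.4 219.3] open 59.3 grip 66.5 F [-3.5  3.4  8.4]
L tcp in lane [209.5  -5.1 146.5] U tcp in lane [81.2 -5.1 37.1] tilt 37.7 toolz in lane [ 0.418  0.002 -0.908] tooly [-0.002  1.     0.001]
```

Floor contact came at the predicted height (TCP lane z 146.6), so I'm releasing.

```bash
p="python3 -m crank"; 
$p '[[[-0.5,0,0,0,0],[-0.5,0,0,0,0],[-0.5,0,0,0,0],[-1,0,0,0,0],[-1,0,0,0,0],[-1,0,0,0,0]]]' >/dev/null;python3 go.py|head -2; $p '[[[-1,0,0,-10,0],[-1,0,0,-30,0],[-1,0,0,-60,0],[-1,0,0,-100,0],[-1,0,0,-140,0],[-1,0,0,-180,0],[-1,40,0,-190,0],[-1,80,0,-200,0],[-1,120,0,-210,0],[-1,160,0,-210,0],[-1,160,0,-210,0],[-1,160,0,-210,0]]]' >/dev/null;python3 go.py|head -2
python3 - <<'E'
from h import *
from workcell import camera
out=[]
for n,(x,y,w,h) in(("side",(285,185,66,100)),("top",(276,205,67,100))):
    im=camera(n)[:,:,::-1];cv2.imwrite(f"pics/{n}4.png",im)
    out.append(cv2.resize(im[y:y+h,x:x+w],None,fx=6,fy=6,interpolation=cv2.INTER_CUBIC))
cv2.imwrite("pics/c4.png",np.hstack(out))
q=np.load("q.npy")
for n in("side","top"):
  for l,p in(("U",(27,-30,27)),("U",(81,-30,27)),("L",(15,-30,15)),("L",(45,-30,15)),("L",(75,-30,15)),("L",(105,-30,15))):
    u=proj(n,W(q,l,np.add(p,(0,-5 if l=="x" else 0,0))))[0];o=(285,185,0) if n=="side" else (276,205,396);print(n,l,p[0],((u-o[:2]+.5)*6+[o[2],0]).round())
E
```

```text
t 16.9 p [532.7 -62.8 217.3] open 85.2 grip 0.0 F [-0.4  0.6  0.3]
L tcp in lane [209.5  -5.2 144.5] U tcp in lane [81.1 -5.2 35.1] tilt 37.7 toolz in lane [ 0.418  0.002 -0.908] tooly [-0.003  1.     0.001]
t 17.9 p [630.8 174.1 283. ] open 85.3 grip 0.0 F [ 0.7 -0.5  0.2]
L tcp in lane [-25.5  -7.1 266.2] U tcp in lane [-153.9   -7.1  156.8] tilt 37.9 toolz in lane [ 0.421  0.001 -0.907] tooly [-0.006  1.    -0.002]
side U 27 [303. 246.]
side U 81 [378. 154.]
side L 15 [152. 621.]
side L 45 [194. 569.]
side L 75 [235. 518.]
side L 105 [275. 467.]
top U 27 [714. 275.]
top U 81 [845. 319.]
top L 15 [472. 255.]
top L 45 [535. 277.]
top L 75 [598. 298.]
top L 105 [661. 320.]
```

View pics/c4.png

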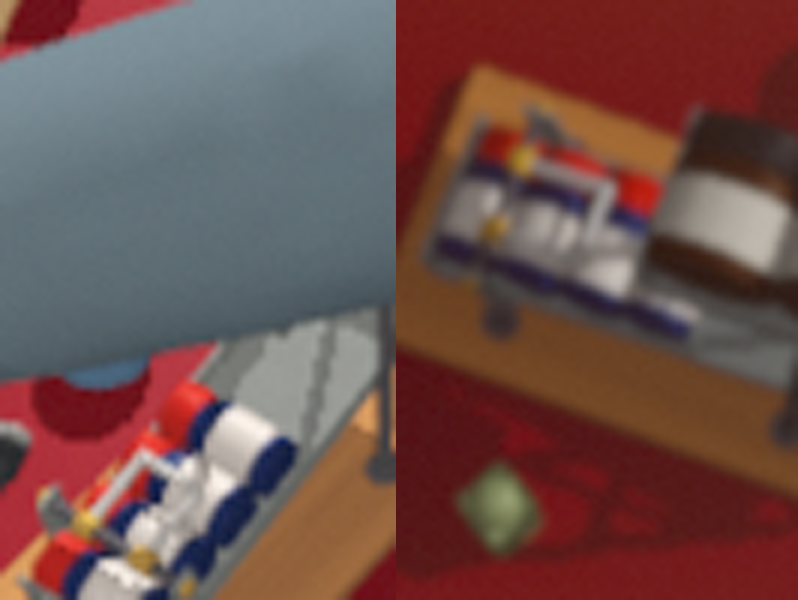

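Four slim jars sit in a row from the stop, matching the predicted positions in the side panel, and the mate jar is unmoved. I've used my last picture, so I'll check the placed jar and the keeper numerically.

Run:
```python
from h import *
q=np.load("q.npy")
for a in(0,.08,.2,.3):
    print("bar",a,[((proj(n,W(q,"L",(30+40*np.cos(a),0,38+40*np.sin(a))))[0]-o[:2]+.5)*6+[o[2],0]).round().tolist() for n,o in(("side",(285,185,0)),("top",(276,205,396)))])
im=cv2.imread("pics/top4.png").astype(int);d=np.abs(im-cv2.imread("pics/top0.png")).sum(2)
# label mask: bright, low saturation, inside the upper lane outline
poly=np.int32([proj("top",W(q,"U",p))[0] for p in((0,-34,45),(125,-34,45),(125,34,45),(0,34,45))])
m=np.zeros(im.shape[:2],np.uint8);cv2.fillPoly(m,[poly],1)
w=((im.min(2)>118)&(im[:,:,2]-im[:,:,0]>4)&(m>0)).astype(np.uint8)
n,lab,st,c=cv2.connectedComponentsWithStats(w)
for i in range(1,n):
    if st[i,4]>15:
        pts=np.argwhere(lab==i)[:,::-1].astype(np.float32);r=cv2.minAreaRect(pts);print("blob",st[i,4],c[i].round(1),[np.round(v,1) for v in r])
for x in(27,71,81,91):print("pred top of jar",x,proj("top",W(q,"U",(x,0,54)))[0].round(1))
for r in range(225,262,3):print(r,im[r,318:366,:].max(1).tolist()[::2])
```

```text
bar 0 [[167.0, 470.0], [601.0, 214.0]]
bar 0.08 [[165.0, 467.0], [599.0, 212.0]]
bar 0.2 [[162.0, 463.0], [595.0, 208.0]]
bar 0.3 [[159.0, 461.0], [591.0, 205.0]]
blob 168 [332.4 241.5] [array([332.4, 241.2]), array([16.1, 10.7]), np.float64(26.6)]
blob 202 [356.2 249.5] [array([356.3, 248.9]), array([19.2, 11.2]), np.float64(26.6)]
pred top of jar 27 [331.  234.7]
pred top of jar 71 [349.1 240.6]
pred top of jar 81 [353.3 242. ]
pred top of jar 91 [357.5 243.3]
225 [121, 116, 116, 103, 64, 50, 52, 54, 63, 65, 73, 81, 87, 86, 86, 77, 70, 94, 115, 127, 130, 129, 127, 114]
228 [159, 154, 138, 80, 47, 48, 50, 52, 51, 53, 57, 67, 73, 77, 84, 85, 80, 71, 67, 79, 87, 82, 95, 110]
231 [162, 162, 121, 58, 53, 56, 56, 58, 58, 55, 61, 65, 61, 52, 53, 55, 51, 55, 59, 70, 94, 106, 115, 116]
234 [161, 136, 96, 98, 108, 113, 94, 81, 73, 75, 82, 70, 51, 48, 46, 46, 49, 47, 47, 51, 51, 55, 73, 94]
237 [185, 134, 107, 121, 141, 155, 164, 170, 167, 151, 129, 93, 60, 49, 49, 51, 51, 51, 53, 49, 52, 58, 64, 66]
240 [138, 103, 113, 134, 151, 160, 170, 179, 183, 188, 189, 166, 84, 69, 75, 76, 74, 66, 63, 63, 65, 64, 57, 54]
243 [73, 90, 107, 134, 153, 166, 175, 180, 186, 189, 188, 144, 100, 103, 115, 134, 149, 154, 151, 138, 115, 100, 89, 67]
246 [55, 49, 54, 61, 76, 108, 140, 171, 187, 190, 175, 111, 99, 109, 125, 144, 156, 165, 175, 180, 186, 181, 156, 98]
249 [58, 50, 47, 49, 51, 57, 68, 83, 113, 147, 128, 96, 100, 114, 135, 151, 160, 170, 177, 183, 188, 190, 187, 171]
252 [77, 80, 73, 62, 53, 48, 49, 50, 58, 53, 52, 54, 53, 66, 86, 114, 144, 168, 179, 187, 190, 189, 182, 164]
255 [101, 122, 135, 116, 87, 76, 71, 65, 61, 59, 60, 54, 49, 49, 53, 57, 65, 77, 109, 150, 178, 184, 175, 135]
258 [51, 69, 102, 119, 118, 100, 91, 82, 79, 79, 81, 80, 70, 58, 49, 46, 48, 51, 62, 72, 78, 113, 140, 110]
261 [72, 63, 60, 73, 91, 86, 87, 87, 86, 83, 80, 79, 76, 75, 76, 71, 64, 57, 51, 52, 51, 64, 96, 104]
```

```bash
python3 -c "
from workcell import finish_job;print(finish_job())"
```

```text
the job is handed in; nothing more can be done
None
```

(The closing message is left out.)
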